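# Shift the sample divider's drive lever

### The job

Change the gear of the sample divider's drive box: push its lever with the fingers, through the shift gate, until it is fully home in the slot marked by the cross-shaped tag, and leave it there. Only push the knob, do not grip it between the fingers or force it hard against the gate, and do not run it home in any of the other tagged slots. Leave the cups, bottles and other things lying about where they are.

Things in the scene. Friction and masses are not known exactly. Their poses are not given: they have to be found in the camera images.
- drive_box: white and black fixed drive box. Origin: on the bench under the gate's centre; x points from its front (robot side) to its far side, y to its left, z up. It spans x -113..113, y -103..183 mm; motor on the right flank to y -240, z 113. Aluminium gate plate: top at z 120, x +-90, y +-82 mm; raised left shelf (y 90..180) top at z 119. All tags are fixed to it; of all this only the lever moves
- gate_centre (a point): centre of the shift gate, z 120 mm, axes as the box. Double-H cut-out: a cross channel along y (22 mm wide, y -37..37), and three columns along x at y -28, 0, +28 mm (18 mm wide, x -37..37), parted by four round-nosed bars 10 mm wide. Six slots; the corner four are tagged. The 12 mm stem of the lever can change column only in the cross channel
- knob_centre (a point): centre of the lever's black knob: 26 by 26 mm (square to the box when upright, corners cut), from 20 mm below to 23 mm above this point. Upright it is 175 mm above the bench over the box's origin. The lever's pivot is 20 mm above the bench, 155 mm below this point. Friction about 4.5 N at the knob, either way; no spring, it stays where left; hard stops end its tilts
- stem_in_gate (a point): point on the stem's axis at gate height, 100 mm from the pivot
- lever_fore (a joint): lever tilt along the box's x, rad: 0 = in the cross channel (to change column the stem must be within about +-0.05 of it), positive = leaning to the box's far side; hard stops at -0.273 and +0.273, which are the fully home ends of the slots. 0.01 rad is about 1.6 mm at the knob. At the start the lever stands somewhere in the middle column
- lever_side (a joint): lever tilt along the box's y, rad: 0 = middle column, positive = leaning to the box's left; hard stops at +-0.28, where it stands on the centre line of the left (+) or right (-) column
- tag_cross: cross-shaped tag (plus sign), arms 38 mm long and 11 mm wide, 6 mm thick, black, fixed on the gate plate beyond the end of a corner slot, on its centre line (x +-58, y +-28 mm from the gate's centre), 30 mm beyond where the stem stands when home; which corner varies. Origin: centre of its underside, at z 120 mm; axes as the drive box
- tag_ring: ring-shaped tag, 36 mm outside, 21 mm hole, 6 mm thick, black, fixed on the gate plate beyond the end of a corner slot, on its centre line (x +-58, y +-28 mm from the gate's centre), 30 mm beyond where the stem stands when home; which corner varies. Origin: centre of its underside, at z 120 mm; axes as the drive box
- tag_square: square tag, 32 mm, 6 mm thick, black, fixed on the gate plate beyond the end of a corner slot, on its centre line (x +-58, y +-28 mm from the gate's centre), 30 mm beyond where the stem stands when home; which corner varies. Origin: centre of its underside, at z 120 mm; axes as the drive box
- tag_disc: round solid tag, 35 mm across, 6 mm thick, black, fixed on the gate plate beyond the end of a corner slot, on its centre line (x +-58, y +-28 mm from the gate's centre), 30 mm beyond where the stem stands when home; which corner varies. Origin: centre of its underside, at z 120 mm; axes as the drive box
- knob: the knob as a whole, with its four side pads; origin at knob_centre, z along the lever
- knob_far: black pad on the far (+x) side of the knob, 18 mm wide, 38 mm high, outer face 13 mm from the knob's centre; origin within 3 mm of that face, at mid height of the knob; moves with the knob
- knob_near: black pad on the near (-x) side of the knob, 18 mm wide, 38 mm high, outer face 13 mm from the knob's centre; origin within 3 mm of that face, at mid height of the knob; moves with the knob
- knob_left: black pad on the left (+y) side of the knob, 18 mm wide, 38 mm high, outer face 13 mm from the knob's centre; origin within 3 mm of that face, at mid height of the knob; moves with the knob
- knob_right: black pad on the right (-y) side of the knob, 18 mm wide, 38 mm high, outer face 13 mm from the knob's centre; origin within 3 mm of that face, at mid height of the knob; moves with the knob
- cup_on_box: bystander, loose, leave alone: steel cup 48 mm across, 45 mm high, standing on the box's raised left shelf
- stopper: bystander, loose, leave alone: rubber stopper, cone 34 mm across and 30 mm high, standing on the box's left shelf near its front
- cup_a: bystander, loose, leave alone: steel sample cup, 70 mm across, 80 mm high, on the bench to the right
- cup_b: bystander, loose, leave alone: steel sample cup, 70 mm across, 80 mm high, on the bench to the left
- jar: bystander, loose, leave alone: glass jar 64 mm across, 100 mm high, on the bench to the left
- spatula: bystander, loose, leave alone: spatula lying on the bench to the right
- reagent: bystander, loose, leave alone: white bottle 60 mm across, 120 mm high, on the bench at the far left

How it is judged:
By the outcome, as a careful person would: the job done as asked, in the order asked, and still so for the second after the job is handed in, with the robot touching nothing.
It also fails if it takes over 51 s, if anything falls off the work surface, if the arm or the gripper's body presses on something with over 40 N, if the wrist force passes 120 N, or if a joint passes its speed limit or range.

### The arm

A 7-joint arm with a two-finger parallel gripper is mounted at the origin on the work surface. World frame = base frame: x ahead of the robot, y to its left, z up, the work surface at z = 0. Lengths are in m, angles in rad, forces in N, time in s.
With the tool pointing down it reaches from about 0.4 to 0.85 m from the base axis. Payload 10.4 kg.
Tool frame: the origin (TCP) lies midway between the tips of the shut fingers; the grasp point (between the pads) lies 19 mm behind it; z points along the fingers, y is the line along which they close (so a half turn about z gives the same grasp; the last joint's range is limited). The gripper opens to 87 mm and grips with 3 to 60 N. Pads are 19 mm wide; open, the fingers measure 117 mm over their backs; the gripper's body (75 mm by 190 mm) begins 51 mm behind the grasp point.
Start: joints at [-1.228, 0.332, -0.065, 1.46, 0.022, 1.35, -0.088], TCP at [0.224, 0.584, 0.223] pointing down, gripper open.
Joint ranges: [-2.6, 2.6], [-0.5, 2.12], [-1.47, 1.34], [0.16, 2.42], [-1.27, 4.41], [0.06, 2.06], [-2.6, 2.6]. Speed limits (rad/s): [2.22, 2.22, 2.79, 2.79, 3.14, 3.14, 3.14].

### API

Orientations are given as a unit quaternion [x, y, z, w].
In Python, from bench import r gives the robot as it stands.
- The arm moves only by the tool arm_command, never from a script. Its argument "moves" is one flat list of numbers, 4 for each row, row after row: the shift along the tool's x, y, z in cm, then the turn about the tool's z in degrees. A call has 1 to 12 rows; each row shifts and turns the commanded pose from where the row before left it, along the tool's axes as they then stand; what a row does not reach is not made up. A row lasts 1/12 s, in which the tool goes at most 41.7 mm and 7.16 degrees, less where a joint would pass 70% of its speed; a pose out of reach is approached as far as the arm can. A call with a gripper value outside its range is refused whole. "fingers" is the opening in per cent of the stroke, from 0 (shut) to 100 (fully open), set as the call begins (left out, the last holds). The fingers move at their own pace and stop on an object; "squeeze" is the grip in N (left out, the last holds). Time passes only in rows, so rows that do not move let the fingers close. It gives the time, the measured TCP pose, the force, the opening and the grip force at its end, in the units of the state.
- r.read_state(): the state, without advancing time (a new reading comes with each control period).
- r.camera(name): name is "side" or "top" or "wrist"; returns the picture (480x640x3 uint8, red, green, blue); there is no depth.
- r.camera_info(name): a dict with "fx", "fy", "cx", "cy" (pixels), "k1" (the pictures are not rectified: a ray, as slopes to the right and down, at radius r is drawn at 1 + k1 r^2 times it, then the intrinsics apply), "origin" and "attitude" of the camera in the world. Camera axes: x right, y up, looking along -z (the intrinsics and any distortion apply to the point x, -y, -z); pixel columns grow to the right and rows downward; lengths in m; the calibration is good to about 2 mm. A picture is of the moment at which its call begins: read the wrist's pose just before it. camera_info takes no time and is no camera call; for the wrist camera it gives the pose at the moment of the call.
- r.close_job(): hands the job in; it is judged then, once.
The state is a dict: "time": time; "joint_positions": joint angles; "joint_vel": joint speeds; "joint_torque": joint torques, N m; "ee_pos": TCP position; "eef_rot": TCP orientation; "ft_force": force on the tool from outside, world axes, zero at the start; "torque": the same for the moment, N m; "width": finger opening in m; "grip_force": force on a finger pad.
Only numpy, scipy, OpenCV 4.12 (cv2) and the standard library are available. Lean on these libraries where they do the work, as an engineer would, in place of code of your own. Each camera call takes 0.05 s, during which the arm holds its last target. There are 200 camera calls.

## Working session

There is one attempt and no reset: what is moved stays moved. The work goes in short steps, Python scripts to look and compute and a tool call to move; the robot and the scene stay as the last step left them, time stands still between calls to the robot, and variables do not carry over. Pictures are saved under pics/ and viewed, at most 10 in all, crops included, and the job is handed in when it is done.

Besides the shell and the picture viewer there is one more tool, called after "Emit:" by a JSON object that holds its "name" and its "arguments", one argument or row to a line. arm_command: Moves the arm, as the interface text tells. Its arguments: {"type":"object","properties":{"moves":{"type":"array"},"fingers":{"type":"number"},"squeeze":{"type":"number"}},"required":["moves"]}

```bash
mkdir -p pics
python3 - <<'E'
from bench import r
import cv2
for n in("top","side"):
    cv2.imwrite(f"pics/{n}0.png",r.camera(n)[:,:,::-1]); print(n,r.camera_info(n))
s=r.read_state();print(s["time"],s["ee_pos"],s["eef_rot"],s["width"])
E
```

```text
top {'fx': 569.2598717353226, 'fy': 569.2598717353226, 'cx': 319.09020070757805, 'cy': 241.25131457011713, 'k1': -0.17517583588462218, 'origin': array([ 0.37821586, -0.00395599,  1.52023528]), 'attitude': array([-0.04317409,  0.04106536,  0.71159696, -0.70005671])}
side {'fx': 478.59864241473264, 'fy': 478.59864241473264, 'cx': 313.6641128750024, 'cy': 237.41436463562744, 'k1': -0.0426204879395179, 'origin': array([ 0.39171019, -0.82279536,  0.86037631]), 'attitude': array([ 0.41741586, -0.04335351, -0.08604987,  0.90359277])}
0.1 [0.22343439 0.58332504 0.22184082] [ 1.81890350e-01  9.83318613e-01 -6.29784372e-04 -9.08907351e-05] 0.08697402863482545
```

View pics/top0.png

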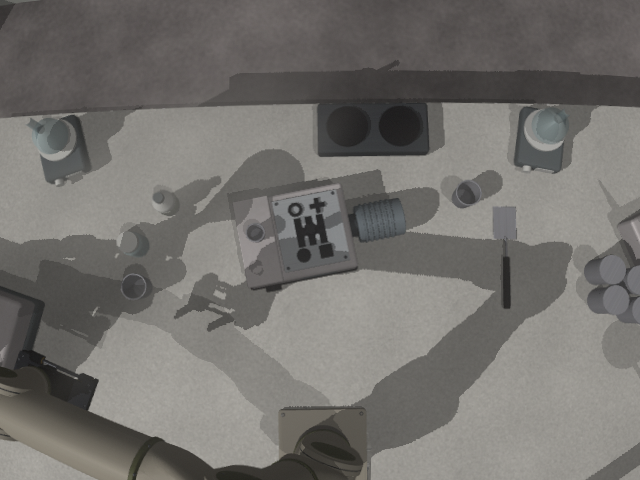

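View pics/side0.png

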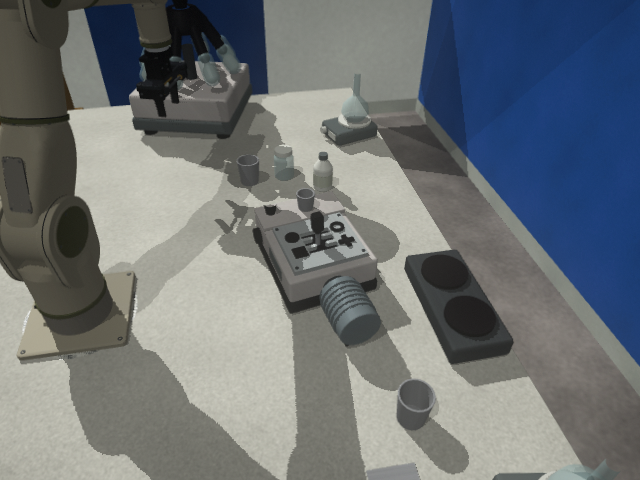

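The top view shows the cross tag at about (318,204), which is the far-right corner. The ring is at (295,210), the disc at (303,255) and the square at (326,249). Next I'll measure the tags and zoom in on the knob.

```bash
cat > h.py <<'E'
import numpy as np,cv2
from scipy.spatial.transform import Rotation as R
from bench import r
def ray(info,px):
    K=np.array([[info["fx"],0,info["cx"]],[0,info["fy"],info["cy"]],[0,0,1.]])
    u=cv2.undistortPoints(np.array([[px]],float),K,np.array([info["k1"],0,0,0.]))[0,0]
    d=R.from_quat(info["attitude"]).apply([u[0],-u[1],-1]); return np.array(info["origin"]),d
def onplane(info,px,z):
    o,d=ray(info,px); return o+d*(z-o[2])/d[2]
def proj(info,p):
    q=R.from_quat(info["attitude"]).inv().apply(np.array(p)-info["origin"])
    u=np.array([q[0],-q[1]])/-q[2]; u=u*(1+info["k1"]*(u@u))
    return np.array([info["fx"]*u[0]+info["cx"],info["fy"]*u[1]+info["cy"]])
E
python3 - <<'E'
from h import *
for n,(x0,x1,y0,y1),(a,b) in (("top",(260,360,180,280),(0,0)),("side",(260,390,190,280),(0,0))):
    im=cv2.imread(f"pics/{n}0.png"); info=r.camera_info(n)
    c=im[y0:y1,x0:x1]; cv2.imwrite(f"pics/{n}0z.png",cv2.resize(c,None,fx=6,fy=6,interpolation=cv2.INTER_CUBIC))
    m=(cv2.cvtColor(c,cv2.COLOR_BGR2GRAY)<62).astype(np.uint8)
    k,l,st,ce=cv2.connectedComponentsWithStats(m)
    for i in range(1,k):
        if st[i,4]>25: print(n,st[i],ce[i]+[x0,y0],onplane(info,ce[i]+[x0,y0],.126))
E
```

```text
top [ 50  18  15  15 102] [316.89215686 204.73529412] [0.63680151 0.00285206 0.126     ]
top [29 23 13 13 78] [294.75641026 209.1025641 ] [0.62672436 0.05805139 0.126     ]
top [ 88  24  12  36 202] [353.73267327 222.04455446] [ 0.59174273 -0.08775476  0.126     ]
top [ 34  34  34  34 642] [310.19314642 230.22741433] [0.57305079 0.02041504 0.126     ]
top [ 59  64  14  14 158] [325.7278481  250.42405063] [ 0.52222095 -0.01711451  0.126     ]
top [ 37  68  14  14 149] [303.4295302  254.84563758] [0.51218926 0.0379303  0.126     ]
top [40 87 57 13 93] [329.24731183 273.69892473] [ 0.46472265 -0.02474565  0.126     ]
side [ 5 16 11  9 81] [270.13580247 209.96296296] [0.47396898 0.14990829 0.126     ]
side [ 41  22  36  41 431] [318.         231.07656613] [0.57674515 0.04513727 0.126     ]
side [70 32 14 10 85] [336.74117647 226.41176471] [0.6251672  0.05420612 0.126     ]
side [  0  40  19  50 190] [267.40526316 258.38947368] [ 0.44561711 -0.0284191   0.126     ]
side [ 25  42  14  11 126] [291.55555556 237.15079365] [0.51066855 0.03454616 0.126     ]
side [ 79  45  15  12 101] [346.08910891 240.23762376] [ 6.35050959e-01 -1.82928510e-04  1.26000000e-01]
side [ 32  56  17  13 148] [299.95945946 251.94594595] [ 0.52133817 -0.02062142  0.126     ]
side [10 62 11 26 51] [275.41176471 264.60784314] [ 0.46065588 -0.05185924  0.126     ]
```

View pics/top0z.png

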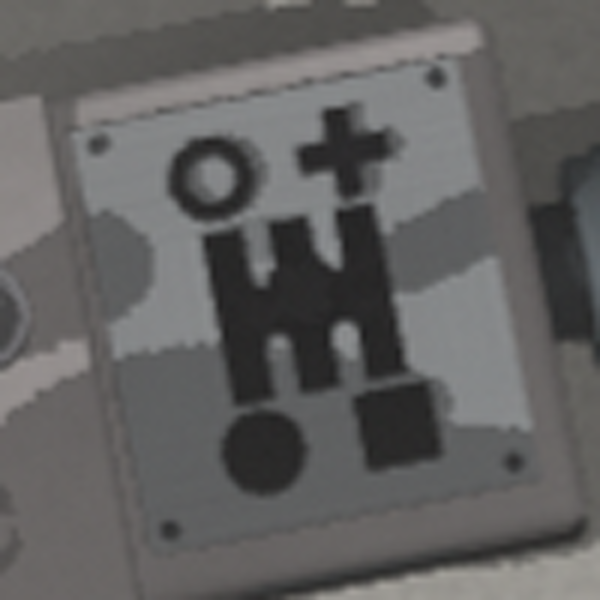

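View pics/side0z.png

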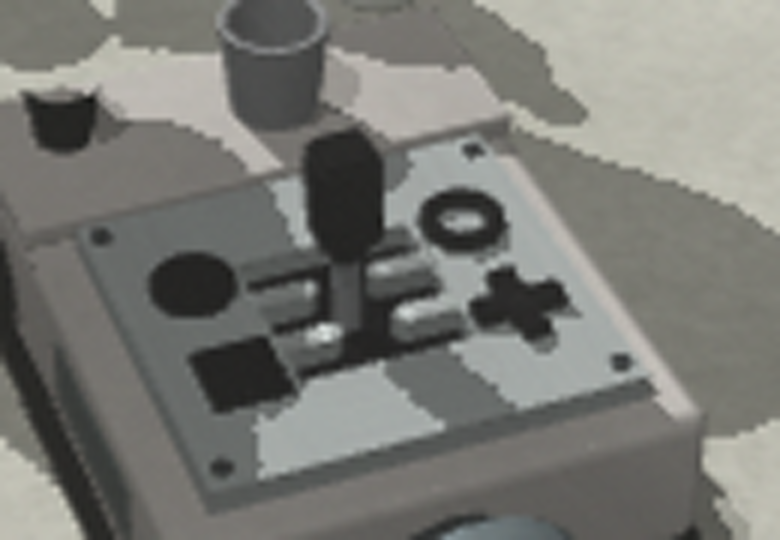

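The views agree to within about 3 mm, and the far-right corner is the cross. The knob is close to upright in the middle column, near side-crop (345,190), which is full-frame pixel (317,221). Next I'll compute the box pose, the tilt and the approach.

```bash
cat >> h.py <<'E'
C=np.array([.5738,.0187]);YAW=np.arctan2(.0201,.1146)
B=np.array([[np.cos(YAW),-np.sin(YAW)],[np.sin(YAW),np.cos(YAW)]])
def loc(p): p=np.array(p); return np.r_[B.T@(p[:2]-C),p[2:]]
def wor(p): p=np.array(p); return np.r_[B@p[:2]+C,p[2:]]
def rep(goal,yaw_local=None):
    "shift (cm, tool axes) and turn (deg) to box-frame goal"
    s=r.read_state(); Rt=R.from_quat(s["eef_rot"]); d=Rt.inv().apply(wor(goal)-s["ee_pos"])*100
    y=Rt.apply([0,1,0]); a=np.degrees(np.arctan2(y[1],y[0])-YAW)
    print("t",round(s["time"],2),"tcp loc mm",(loc(s["ee_pos"])*1000).round(1),"tooly yaw loc",a.round(1),"F loc",np.r_[B.T@np.array(s["ft_force"])[:2],s["ft_force"][2]].round(1),"w",round(s["width"],4),"shift",d.round(2),"turn",None if yaw_local is None else round(a-yaw_local,1))
E
python3 - <<'E'
from h import *
print(np.degrees(YAW))
S=r.camera_info("side");T=r.camera_info("top")
for n,z in (("ctr",(345,190)),("top",(345,135)),("stem",(347,320))):
    px=[(z[0]+.5)/6-.5+260,(z[1]+.5)/6-.5+190]
    o,d=ray(S,px); lo=loc(o);ld=np.r_[B.T@d[:2],d[2]]; p=lo+ld*(-lo[1]/ld[1]); print(n,px,p*1000)
for f in(-.15,-.1,-.05,0,.05,.1,.15):
    print(f,[proj(S,wor([h*np.sin(f),0,.02+h*np.cos(f)])).round(1) for h in(.1,.155,.178)],[proj(T,wor([h*np.sin(f),0,.02+h*np.cos(f)])).round(1) for h in (.155,.178)])
rep([0,0,.28],0)
E
```

```text
9.948073855146614
ctr [317.0833333333333, 221.25] [ -5.49087473   0.         178.76319903]
top [317.0833333333333, 212.08333333333334] [ -5.80661686   0.         205.21906805]
stem [317.4166666666667, 242.91666666666666] [ -3.84712764   0.         112.49292771]
-0.15 [array([313.1, 242. ]), array([309.9, 224.8]), array([308.4, 217.3])] [array([312.3, 236.6]), array([312.5, 236.8])]
-0.1 [array([315. , 241.3]), array([313. , 223.8]), array([312.1, 216.1])] [array([311.7, 233.4]), array([311.7, 233.1])]
-0.05 [array([317. , 240.7]), array([316.1, 222.8]), array([315.8, 215. ])] [array([311.1, 230.2]), array([311. , 229.4])]
0 [array([319. , 240.2]), array([319.3, 222. ]), array([319.4, 214.1])] [array([310.5, 227.1]), array([310.3, 225.7])]
0.05 [array([320.9, 239.7]), array([322.4, 221.3]), array([323.1, 213.3])] [array([309.9, 223.9]), array([309.6, 222. ])]
0.1 [array([322.9, 239.4]), array([325.5, 220.8]), array([326.7, 212.7])] [array([309.3, 220.8]), array([308.9, 218.4])]
0.15 [array([324.8, 239.1]), array([328.6, 220.4]), array([330.2, 212.3])] [array([308.7, 217.8]), array([308.2, 214.8])]
t 0.1 tcp loc mm [-247.6  616.7  221.8] tooly yaw loc 59.1 F loc [-0.8 -0.8  1.1] w 0.087 shift [-52.92 -40.2   -5.76] turn 59.1
```

Emit:
{"name": "arm_command", "arguments": {
  "moves": [0, 0, -2.9, 0, 0, 0, -2.9, 0, -2.9, -2.2, 0, 0, -2.9, -2.2, 0, 0, -2.9, -2.2, 0, 0, -2.9, -2.2, 0, 0, -2.9, -2.2, 0, 0, -2.9, -2.2, 0, 0, -2.9, -2.2, 0, 0, -2.9, -2.2, 0, 0, -2.9, -2.2, 0, 0, -2.9, -2.2, 0, 0],
  "fingers": 100
}}

```text
time: 1.1
ee_pos: [0.4162, 0.2727, 0.2804]
eef_rot: [0.182, 0.983, 0.0, -0.0]
ft_force: [0.2, 0.7, 1.1]
width: 0.0869
grip_force: 0.0
```

Emit:
{"name": "arm_command", "arguments": {
  "moves": [-2.9, -2.2, 0, 0, -2.9, -2.2, 0, 0, -2.9, -2.2, 0, 0, -2.9, -2.2, 0, 0, -2.9, -2.2, 0, 0, -2.9, -2.2, 0, 0, -2.9, -2.2, 0, 0, -2.9, -2.2, 0, 0, 0, 0, 0, 7, 0, 0, 0, 7, 0, 0, 0, 7, 0, 0, 0, 7]
}}

```text
time: 2.1
ee_pos: [0.5692, 0.0269, 0.28]
eef_rot: [0.417, 0.909, -0.0, -0.0]
ft_force: [-0.1, 0.5, 0.1]
width: 0.0868
grip_force: 0.0
```

Emit:
{"name": "arm_command", "arguments": {
  "moves": [0, 0, 0, 7, 0, 0, 0, 7, 0, 0, 0, 7, 0, 0, 0, 7, 0, 0, 0, 0, 0, 0, 0, 0]
}}

```text
time: 2.6
ee_pos: [0.5692, 0.0272, 0.2803]
eef_rot: [0.621, 0.784, -0.0, -0.0]
ft_force: [0.2, -0.3, -0.3]
width: 0.0867
grip_force: 0.0
```

Run:
```python
from h import *
rep([0,0,.28],0)
W=r.camera_info("wrist");cv2.imwrite("pics/w1.png",r.camera("wrist")[:,:,::-1])
for f in(-.1,0,.1): print(f,[proj(W,wor([h*np.sin(f),0,.02+h*np.cos(f)])).round(0) for h in(.1,.178)])
for t in([58,-28],[58,28],[-58,28],[-58,-28]): print(t,proj(W,wor([t[0]/1e3,t[1]/1e3,.126])).round(0))
```

```text
t 2.6 tcp loc mm [ -3.    9.2 280.3] tooly yaw loc 3.3 F loc [ 0.2 -0.3 -0.3] w 0.0867 shift [-0.94  0.25  0.03] turn 3.3
-0.1 [array([308., 233.]), array([294., 260.])]
0 [array([320., 234.]), array([321., 262.])]
0.1 [array([332., 234.]), array([348., 263.])]
[58, -28] [385. 271.]
[58, 28] [392. 207.]
[-58, 28] [252. 199.]
[-58, -28] [251. 263.]
```

View pics/w1.png

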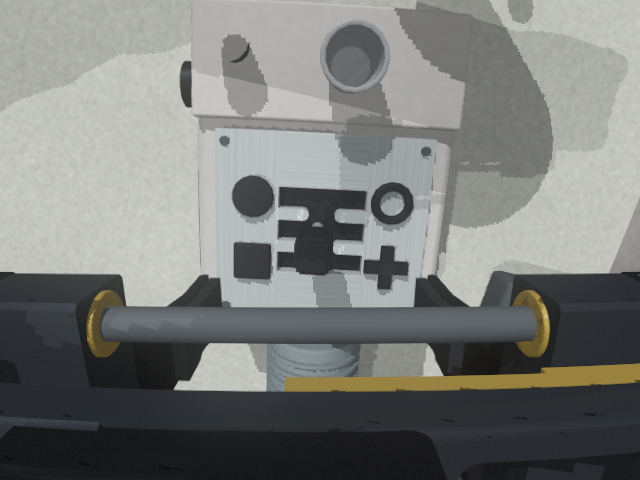

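The wrist view puts the tags within 3 px of where I predicted: disc (253,197), ring (392,203), square (252,261), cross (386,268). The knob is at about (314,250), so fore is roughly -0.03. I'll descend straddling the knob along x, then nudge fore to 0.

Emit:
{"name": "arm_command", "arguments": {
  "moves": [-0.8, 0.3, 0, 3.3, 0, 0, 3, 0, 0, 0, 3, 0, 0, 0, 3, 0, 0, 0, 2.5, 0, 0, 0, 1.5, 0, 0, 0, 0, 0, 0, 0, 0, 0]
}}

```text
time: 3.32
ee_pos: [0.5738, 0.0199, 0.1504]
eef_rot: [0.644, 0.765, -0.0, -0.0]
ft_force: [0.5, 0.6, 1.4]
width: 0.0868
grip_force: 0.0
```

```bash
sed -i 's/C=np.array(\[.5738,.0187\])/C=np.array([.5741,.0200])/' h.py
python3 - <<'E'
from h import *
rep([.0295,0,.150],0); print(r.read_state()["joint_positions"])
E
```

```text
t 3.32 tcp loc mm [ -0.3  -0.  150.4] tooly yaw loc -0.1 F loc [0.6 0.5 1.4] w 0.0868 shift [0.   2.98 0.04] turn -0.1
[-0.5715091   0.29389447  0.54565368  1.71800324 -0.16329841  1.17640448
  0.19053979]
```

Emit:
{"name": "arm_command", "arguments": {
  "moves": [0, 0.8, 0, 0, 0, 0.8, 0, 0, 0, 0.4, 0, 0, 0, 0.3, 0, 0, 0, 0.2, 0, 0, 0, 0.2, 0, 0, 0, 0.2, 0, 0]
}}

```text
time: 3.9
ee_pos: [0.6023, 0.0247, 0.1505]
eef_rot: [0.645, 0.765, -0.0, -0.001]
ft_force: [-4.6, -0.6, 3.1]
width: 0.0869
grip_force: 2.2
```

Run:
```python
from h import *
rep([.0,0,.150],-90)
```

```text
t 3.9 tcp loc mm [ 28.5  -0.2 150.5] tooly yaw loc -0.2 F loc [-4.7  0.2  3.1] w 0.0869 shift [ 0.01 -2.85  0.05] turn 89.8
```

Emit:
{"name": "arm_command", "arguments": {
  "moves": [0, -0.9, 0, 0, 0, -1.0, 0, 0, 0, -1.1, 0, 0, 0, 0, 0, 7, 0, 0, 0, 7, 0, 0, 0, 7, 0, 0, 0, 7, 0, 0, 0, 7, 0, 0, 0, 7, 0, 0, 0, 7, 0, 0, 0, 7, 0, 0, 0, 7]
}}

```text
time: 4.9
ee_pos: [0.5728, 0.0198, 0.1506]
eef_rot: [0.95, 0.312, 0.0, -0.0]
ft_force: [-0.2, 0.4, -0.1]
width: 0.0872
grip_force: 0.0
```

Emit:
{"name": "arm_command", "arguments": {
  "moves": [0, 0, 0, 7, 0, 0, 0, 7, 0, 0, 0, 7, 0, 0, 0, 6, 0, 0, 0, 0]
}}

```text
time: 5.32
ee_pos: [0.5728, 0.0199, 0.1505]
eef_rot: [0.997, 0.082, 0.0, -0.0]
ft_force: [-0.4, -0.1, 0.3]
width: 0.0871
grip_force: 0.0
```

Run:
```python
from h import *
rep([.0,-.03,.150],-90); print(r.read_state()["joint_positions"])
```

```text
t 5.32 tcp loc mm [-1.300e+00  1.000e-01  1.505e+02] tooly yaw loc -90.5 F loc [-0.5 -0.   0.3] w 0.0871 shift [0.15 3.01 0.05] turn -0.5
[-0.77926566  0.33802104  0.80933241  1.73150197 -0.26252368  1.18392591
 -1.30380863]
```

Emit:
{"name": "arm_command", "arguments": {
  "moves": [0.1, 1.4, 0, 0, 0, 1.3, 0, 0, 0, 0.4, 0, 0, 0, 0.4, 0, 0, 0, 0.5, 0, 0, 0, 0.5, 0, 0, 0, 0.5, 0, 0, 0, 0.4, 0, 0, 0, 0.4, 0, 0, 0, 0.3, 0, 0]
}}

```text
time: 6.15
ee_pos: [0.5841, -0.0382, 0.1501]
eef_rot: [0.996, 0.087, -0.0, -0.001]
ft_force: [-1.5, 4.6, -2.2]
width: 0.087
grip_force: 2.8
```

Run:
```python
from h import *
rep([.0,-.069,.150],-90)
```

```text
t 6.15 tcp loc mm [ -0.2 -59.  150.1] tooly yaw loc -90.0 F loc [-0.6  4.8 -2.2] w 0.087 shift [0.02 1.   0.01] turn 0.0
```

Emit:
{"name": "arm_command", "arguments": {
  "moves": [0, 0.3, 0, 0, 0, 0.3, 0, 0, 0, 0.2, 0, 0]
}}

```text
time: 6.4
ee_pos: [0.5852, -0.0458, 0.1496]
eef_rot: [0.996, 0.087, -0.001, -0.001]
ft_force: [-0.4, 6.1, -3.9]
width: 0.087
grip_force: 2.9
```

Emit:
{"name": "arm_command", "arguments": {
  "moves": [0, 0.1, 0, 0, 0, 0.1, 0, 0]
}}

```text
time: 6.57
ee_pos: [0.5855, -0.0476, 0.1497]
eef_rot: [0.996, 0.087, -0.001, -0.001]
ft_force: [-0.7, 5.7, -3.8]
width: 0.0873
grip_force: 2.8
```

Run:
```python
from h import *
rep([.0,-.069,.150],-90)
```

```text
t 6.57 tcp loc mm [ -0.4 -68.6 149.7] tooly yaw loc -90.0 F loc [ 0.3  5.8 -3.8] w 0.0873 shift [ 0.04  0.04 -0.03] turn 0.0
```

Emit:
{"name": "arm_command", "arguments": {
  "moves": [0, 0.1, 0, 0, 0, 0.1, 0, 0]
}}

```text
time: 6.73
ee_pos: [0.5858, -0.0495, 0.1496]
eef_rot: [0.996, 0.087, -0.001, -0.001]
ft_force: [-0.3, 6.4, -4.8]
width: 0.0872
grip_force: 3.1
```

Emit:
{"name": "arm_command", "arguments": {
  "moves": [0, 0.1, 0, 0, 0, 0.1, 0, 0]
}}

```text
time: 6.9
ee_pos: [0.586, -0.0508, 0.1494]
eef_rot: [0.996, 0.087, -0.001, -0.002]
ft_force: [-0.2, 8.7, -6.8]
width: 0.0872
grip_force: 4.2
```

Emit:
{"name": "arm_command", "arguments": {
  "moves": [0, 0.1, 0, 0, 0, 0, 0, 0]
}}

```text
time: 7.07
ee_pos: [0.5861, -0.0514, 0.1492]
eef_rot: [0.996, 0.087, -0.001, -0.002]
ft_force: [-0.6, 9.1, -5.9]
width: 0.0872
grip_force: 4.4
```

Run:
```python
from h import *
rep([.0,-.043,.150],0)
W=r.camera_info("wrist");cv2.imwrite("pics/w2.png",r.camera("wrist")[:,:,::-1])
S=r.camera_info("side");im=r.camera("side")[:,:,::-1];cv2.imwrite("pics/s2.png",cv2.resize(im[170:290,240:400],None,fx=5,fy=5,interpolation=cv2.INTER_CUBIC))
for f in(-.05,0,.05): print([(((proj(S,wor([h*np.sin(f),-h*np.sin(.28),.02+h*np.cos(.28)]))-[240,170]))*5).round(0) for h in(.1,.155,.178)])
```

```text
t 7.07 tcp loc mm [ -0.5 -72.4 149.2] tooly yaw loc -89.9 F loc [ 1.   9.1 -5.9] w 0.0872 shift [ 0.06 -2.94 -0.07] turn -89.9
[array([406., 394.]), array([415., 328.]), array([419., 299.])]
[array([416., 391.]), array([431., 324.]), array([438., 295.])]
[array([426., 389.]), array([447., 321.]), array([457., 290.])]
```

View pics/s2.png

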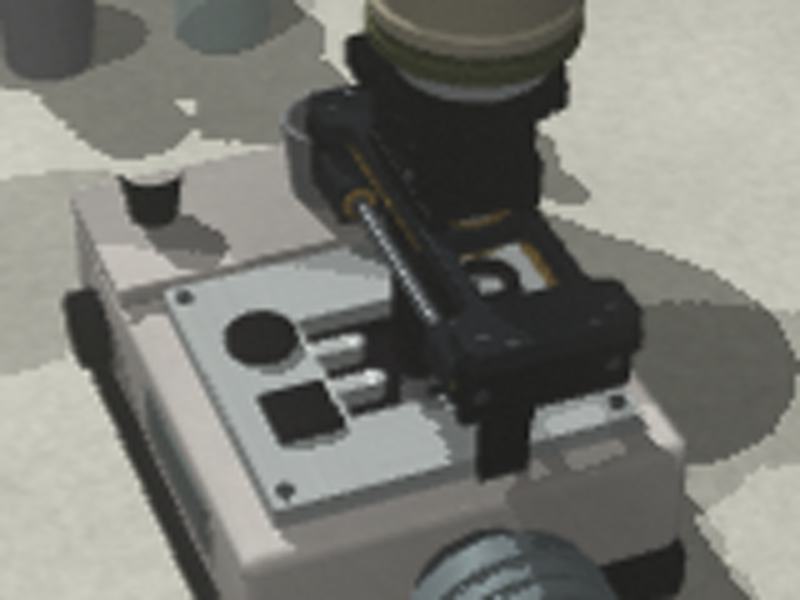

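The side view shows the gripper hiding the knob, with disc and square visible at (262,337) and (302,410). The rising force and the geometry agree with the right-column stop. Next I'll back off, recentre on the knob and turn back.

Emit:
{"name": "arm_command", "arguments": {
  "moves": [0, -0.9, -0.05, 0, 0, -1.0, 0, 0, 0, -1.05, 0, 0, 0, 0, 0, -7, 0, 0, 0, -7, 0, 0, 0, -7, 0, 0, 0, -7, 0, 0, 0, -7, 0, 0, 0, -7, 0, 0, 0, -7, 0, 0, 0, -7, 0, 0, 0, -7]
}}

```text
time: 8.17
ee_pos: [0.582, -0.025, 0.1513]
eef_rot: [0.803, 0.596, 0.0, 0.0]
ft_force: [0.3, -1.3, 0.2]
width: 0.0872
grip_force: 0.0
```

Emit:
{"name": "arm_command", "arguments": {
  "moves": [0, 0, 0, -7, 0, 0, 0, -7, 0, 0, 0, -7, 0, 0, 0, -6, 0, 0, 0, 0]
}}

```text
time: 8.58
ee_pos: [0.582, -0.0251, 0.1514]
eef_rot: [0.642, 0.767, 0.0, 0.0]
ft_force: [0.1, -0.3, 0.9]
width: 0.0868
grip_force: 0.0
```

Run:
```python
from h import *
rep([.0,-.043,.150],0)
W=r.camera_info("wrist");cv2.imwrite("pics/w3.png",r.camera("wrist")[:,:,::-1])
for f in(-.05,0,.05): print([(proj(W,wor([h*np.sin(f),-h*np.sin(.28),.02+h*np.cos(.28)]))).round(0) for h in(.1,.155,.178)])
```

```text
t 8.58 tcp loc mm [  0.  -45.8 151.4] tooly yaw loc 0.1 F loc [ 0.1 -0.3  0.9] w 0.0868 shift [ 0.28 -0.    0.14] turn 0.1
[array([308., 239.]), array([298., 307.]), array([292., 349.])]
[array([317., 239.]), array([317., 307.]), array([317., 349.])]
[array([326., 239.]), array([336., 307.]), array([342., 349.])]
```

View pics/w3.png

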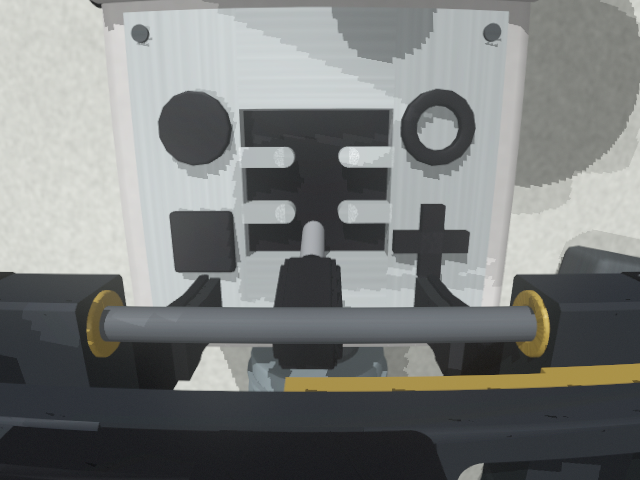

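The wrist view shows the stem in the cross channel at the right column, about (313,240). The knob is around (310,310), so fore is close to 0. Now I'll push it toward the cross with the near finger.

Emit:
{"name": "arm_command", "arguments": {
  "moves": [0.5, 1.4, 0.1, 0, 0, 1.3, 0, 0, 0, 0.4, 0, 0, 0, 0.4, 0, 0, 0, 0.5, 0, 0, 0, 0.5, 0, 0, 0, 0.5, 0, 0, 0, 0.4, 0, 0, 0, 0.3, 0, 0, 0, 0.3, 0, 0]
}}

```text
time: 9.47
ee_pos: [0.6387, -0.0104, 0.1493]
eef_rot: [0.646, 0.764, -0.001, -0.001]
ft_force: [-5.8, 1.1, -0.8]
width: 0.0868
grip_force: 2.7
```

Run:
```python
from h import *
rep([.068,-.041,.150],0)
```

```text
t 9.47 tcp loc mm [ 58.4 -41.2 149.3] tooly yaw loc -0.4 F loc [-5.5  2.1 -0.8] w 0.0868 shift [ 0.02  0.96 -0.07] turn -0.4
```

Emit:
{"name": "arm_command", "arguments": {
  "moves": [0, 0.3, 0, 0, 0, 0.3, 0, 0, 0, 0.2, 0, 0]
}}

```text
time: 9.72
ee_pos: [0.6464, -0.0091, 0.1489]
eef_rot: [0.646, 0.764, -0.001, -0.002]
ft_force: [-6.2, 0.3, -1.7]
width: 0.0869
grip_force: 2.6
```

Emit:
{"name": "arm_command", "arguments": {
  "moves": [0, 0.1, 0, 0, 0, 0.1, 0, 0]
}}

```text
time: 9.88
ee_pos: [0.6483, -0.0089, 0.1488]
eef_rot: [0.646, 0.764, -0.001, -0.002]
ft_force: [-6.1, 0.3, -2.9]
width: 0.087
grip_force: 2.5
```

Emit:
{"name": "arm_command", "arguments": {
  "moves": [0, 0.1, 0, 0, 0, 0.1, 0, 0]
}}

```text
time: 10.05
ee_pos: [0.6497, -0.0086, 0.1486]
eef_rot: [0.646, 0.764, -0.002, -0.002]
ft_force: [-7.8, 0.2, -2.7]
width: 0.0871
grip_force: 3.7
```

Emit:
{"name": "arm_command", "arguments": {
  "moves": [0, 0.1, 0, 0, 0, 0.1, 0, 0]
}}

```text
time: 10.22
ee_pos: [0.651, -0.0085, 0.1483]
eef_rot: [0.646, 0.764, -0.002, -0.003]
ft_force: [-10.9, -0.2, -1.9]
width: 0.0869
grip_force: 5.2
```

Emit:
{"name": "arm_command", "arguments": {
  "moves": [0, 0.1, 0, 0, 0, 0, 0, 0]
}}

```text
time: 10.38
ee_pos: [0.6515, -0.0085, 0.1481]
eef_rot: [0.646, 0.764, -0.003, -0.003]
ft_force: [-12.6, -0.0, -1.6]
width: 0.0871
grip_force: 5.8
```

Emit:
{"name": "arm_command", "arguments": {
  "moves": [0, -0.6, 0, 0, 0, -1.2, 0, 0, 0, -1.2, 0, 0, 0, 0, -1.5, 0, 0, 0, -3, 0, 0, 0, -3.5, 0, 0, 0, -3.5, 0, 0, -4, 0, 0, 0, -4, 0, 0, 0, -4, 0, 0, 0, -4, 0, 0, 0, -4, 0, 0]
}}

```text
time: 11.38
ee_pos: [0.4264, -0.0475, 0.2645]
eef_rot: [0.645, 0.764, 0.0, 0.0]
ft_force: [-0.2, -0.2, 0.7]
width: 0.0869
grip_force: 0.0
```

Emit:
{"name": "arm_command", "arguments": {
  "moves": [0, -4, 0, 0, 0, -4, 0, 0, 0, -4, 0, 0, 0, 0, 0, 0]
}}

```text
time: 11.72
ee_pos: [0.3055, -0.0682, 0.2616]
eef_rot: [0.646, 0.764, -0.004, -0.003]
ft_force: [-0.2, 0.8, -1.9]
width: 0.087
grip_force: 0.0
```

Run:
```python
from h import *
rep([0,0,.15],0)
out=[]
a,b=.273,-.28
for n,(x0,y0) in (("side",(270,190)),("top",(260,180))):
    I=r.camera_info(n); im=r.camera(n)[:,:,::-1]
    out.append(cv2.resize(im[y0:y0+100,x0:x0+100],None,fx=4,fy=4,interpolation=cv2.INTER_CUBIC))
    for f in(.2,.24,.273):
        print(n,f,[((proj(I,wor([h*np.sin(f),h*np.sin(b)*np.cos(f),.02+h*np.cos(b)*np.cos(f)]))-[x0,y0])*4+[400*(n=="top"),0]).round(0) for h in(.1,.155,.178)])
cv2.imwrite("pics/f.png",np.hstack(out))
```

```text
t 11.72 tcp loc mm [-279.8  -40.5  261.6] tooly yaw loc -0.4 F loc [-0.1  0.8 -1.9] w 0.087 shift [ 4.25 28.07 10.86] turn -0.4
side 0.2 [array([244., 227.]), array([275., 170.]), array([288., 145.])]
side 0.24 [array([250., 226.]), array([284., 169.]), array([299., 144.])]
side 0.273 [array([255., 226.]), array([292., 169.]), array([308., 144.])]
top 0.2 [array([638., 163.]), array([659., 127.]), array([668., 112.])]
top 0.24 [array([637., 157.]), array([656., 118.]), array([665., 101.])]
top 0.273 [array([636., 152.]), array([654., 111.]), array([663.,  92.])]
```

View pics/f.png

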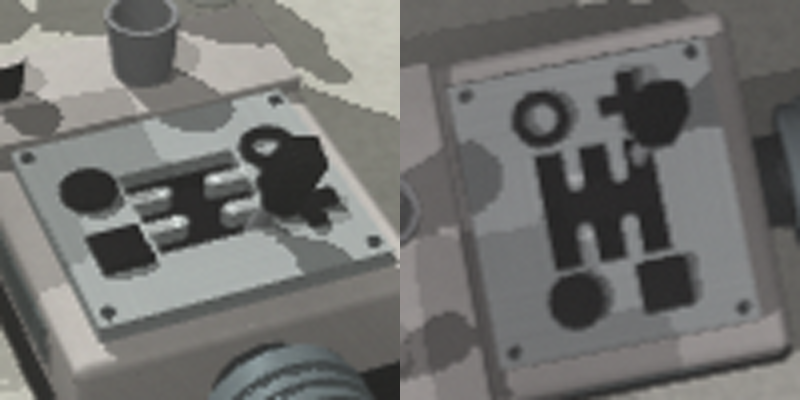

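The lever leans over the cross tag. The knob centre is at about (292,172) in the side crop and (658,112) in the top crop, against predictions of (292,169) and (654,111) for fully home. The cup hasn't moved and the arm is clear, so I'm handing in.

```bash
python3 -c "
from bench import r
print(r.close_job())"
```

```text
the job is handed in; nothing more can be done
None
```

The lever is fully home in the far-right slot marked by the cross tag, confirmed in the side and top views, and the job was handed in at about 12 s with the arm clear of everything.

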